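Swap the plaster masters into their own mould boxes

ROBOT

A 6-joint arm with a two-finger parallel gripper is mounted at the origin on a cart in front of the work surface, level with it; the furniture and walls round the work are solid. World frame = base frame: x ahead of the robot, y to its left, z up, the work surface at z = 0. Lengths are in m, angles in rad, forces in N, time in s.
With the tool pointing down it reaches from about 0.35 to 0.775 m from the base axis. Payload 5.5 kg.
Tool frame: the origin (TCP) lies midway between the tips of the shut fingers; the grasp point (between the pads) lies 19 mm behind it (pinch_z is the distance from the TCP to the grasp point, in m); z points along the fingers, x is the direction in which the jaws open and shut, and the axes are right-handed (so a half turn about z gives the same grasp; the last joint's range is limited). The gripper opens to 85 mm and grips with 20 to 120 N. Pads are 22 mm wide; open, the fingers measure 114 mm over their backs; the gripper's body (76 mm by 85 mm) begins 54 mm behind the grasp point. The pads swing forward as they close: fully open they stand 13 mm farther back than shut.
Start: joints at [1.082, 0.313, 0.046, 1.304, 0, 1.431], TCP at [0.197, 0.54, 0.231] pointing down, gripper open.
Joint ranges: [-2.76, 2.76], [-0.86, 1.69], [-1.03, 1.26], [-2.2, 2.34], [-1.47, 1.5], [-3.14, 3.14]. Speed limits (rad/s): [2.57, 2.57, 3.14, 3.14, 3.14, 3.14].

INTERFACE

Orientations are given as a unit quaternion [w, x, y, z].
In Python, from workcell import get_state, read_camera, camera_info, hand_in, trace, pinch_z gives the robot as it stands. The module is installed in compiled form; this text tells all that it offers.
- The arm moves only by the tool arm_command, never from a script. Its argument "steps" is text: rows parted by semicolons, each of 4 numbers parted by spaces: the shift along the world's x, y, z in mm, then the turn about the world's z in rad. In form: tx ty tz spin; .... A call has 1 to 20 rows; each row is the pose to reach, as a shift and turn from the pose measured when the call began; what a row does not reach only later rows make up. A row lasts 1/8 s, in which the tool goes at most 62.5 mm and 10.7 degrees, less where a joint would pass 70% of its speed; a pose out of reach is approached as far as the arm can. A call with a gripper value outside its range is refused whole. "fingers" is the gripper command: -1 is shut, 1 is fully open, values between are in proportion, set as the call begins (left out, the last holds). The fingers move at their own pace and stop on an object; "newtons" is the grip in N (left out, the last holds). Time passes only in rows, so rows that repeat a pose let the fingers close. It gives the time, the measured TCP pose, the force and the opening at its end, in the units of the state.
- get_state(): the state, without advancing time (a new reading comes with each control period).
- read_camera(name): name is "scene" or "top"; returns the picture (400x640x3 uint8, red, green, blue); there is no depth.
- camera_info(name): a dict with "mtx" (3x3 intrinsics, pixels), "R" (3x3) and "t" (3): a world point X has camera coordinates R X + t. Camera axes: x right, y down, z forward; pixel columns grow to the right and rows downward; lengths in m; the calibration is good to about 2 mm. A picture is of the moment at which its call begins. camera_info takes no time and is no camera call.
- hand_in(): hands the job in, once; it reports no verdict.
Trained networks look in the newest picture that a camera, given by its name, has taken for a name from the list of things; names that differ only in an ending like _2 or _b are one class to them, and where a whole thing is asked for, a point or a joint stands for the part that bears it (a point fixed in the world has none). Each returns a list of dicts, best first, with "score" (0 to 1); they miss things now and then, are a little off and sometimes report something else, mostly with a low value. They report only what shows in the picture. A call takes as long as a camera call.
- trace(camera, name): "mask" (400x640 bool, what is visible of it) and "box" ([left, top, width, height] in pixels, round what is visible of it).
The state is a dict: "clock": time; "joint_pos": joint angles; "qvel": joint speeds; "tau": joint torques, N m; "tcp_pos": TCP position; "orientation": TCP orientation; "wrist_force": force on the tool from outside, world axes, zero at the start; "ft_torque": the same for the moment, N m; "finger_gap": finger opening in m.
Only numpy, scipy, OpenCV 4.12 (cv2) and the standard library are available. Lean on these libraries where they do the work, as an engineer would, in place of code of your own. Each camera call takes 0.05 s, during which the arm holds its last target.

TASK

The three plaster masters stand in the wrong mould boxes. Rearrange them so that each stands upright in the box that follows its outline (the round one in the round pipe, the square one in the square box, the long one in the long box), pushed right down over the dowel pin on the floor and lined up with the walls, so that the rubber will come out equally thick all round; park a master on the free bench on the way. Never tip a master over, and leave the wax tin and the clay slab where they are.

Things in the scene. Friction and masses are not known exactly. Their poses are not given: they have to be found in the camera images.
- round_master: Off-white plaster master, a turned round foot, 60 mm high: plinth 64 mm across up to 23 mm, then a plain drum 46 mm across from 32 to 57 mm (grip the drum from above). Origin: centre of the underside, z up. In the underside a central hole 20 mm wide, 17 mm deep fits over a dowel. About 0.24 kg.
- square_master: Off-white plaster master, a square stepped foot, 60 mm high: plinth 60 x 60 mm, plain square shaft 46 x 46 mm from 25 to 60 mm (grip the shaft from above). Origin: centre of the underside, z up, x and y square to its sides. Same hole underneath: 20 mm wide, 17 mm deep. About 0.26 kg. It looks the same after each quarter turn and any quarter turn will do.
- long_master: Off-white plaster master, a long stepped block, 60 mm high: plinth 48 mm (x) x 104 mm (y), plain upper part 34 mm (x) x 90 mm (y) from 25 to 60 mm (grip it across x from above). Origin: centre of the underside, z up, y along its length. Same hole underneath: 20 mm wide, 17 mm deep. About 0.33 kg. Either way round will do.
- round_box: Mould box made of a short grey pipe, 124 mm inside and 134 mm outside, standing on a 164 mm square plywood board; fixed to the bench, open at the top. Origin: underside of the board, in the middle. The floor inside is 12 mm above the origin, the rim 84 mm. A wooden dowel pin 14 mm thick and 13 mm high with a tapered tip stands in the middle of the floor. A seated master's origin is then 12 mm above this origin. At the start the square master stands in it.
- square_box: Mould box of four overlapping boards round a square space 122 x 122 mm inside (about 160 mm outside, on a 164 mm square board); fixed to the bench, open at the top. Origin: underside, in the middle; x and y square to its walls. Floor 12 mm above the origin, rim 84 mm; same dowel pin in the middle. At the start the long master stands in it.
- long_box: Mould box of four overlapping boards round an oblong space 108 mm (x) x 164 mm (y) inside (on a board 150 x 206 mm); fixed to the bench, open at the top. Origin: underside, in the middle; y along its length. Floor 12 mm above the origin, rim 84 mm; same dowel pin in the middle. At the start the round master stands in it. The strip of bench before the middle one of the three boxes, on the robot's side (x 0.40 to 0.49 m, y -0.06 to 0.06 m), is always free.
- wax_tin: Round tin of release wax, 71 mm across, 35 mm high, loose on the bench beside the boxes; leave it alone. Origin: centre of the underside.
- clay_slab: Slab of modelling clay in film, 99 x 65 x 14 mm, loose on the bench beside the boxes; leave it alone. Origin: centre of the underside.

How it is judged:
At the end, for the whole second after the job is handed in: Each master stands at rest and upright in the box of its own outline, its centre within 8 mm of the box's centre and its underside within 4 mm of the floor (seated over the dowel); the square and the long master are lined up with their box's walls within 10 degrees (horizontal distance between round_master and round_box below 0.008 m and z of round_master in the frame of round_box below 0.016 m and angle between each of round_master, square_master, long_master's own z axis and vertical below 0.1 rad and horizontal distance between square_master and square_box below 0.008 m and z of square_master in the frame of square_box below 0.016 m and (angle between the x axis of square_master and the x axis of square_box, either way round below 0.17 rad or angle between the x axis of square_master and the y axis of square_box, either way round below 0.17 rad) and horizontal distance between long_master and long_box below 0.008 m and z of long_master in the frame of long_box below 0.016 m and angle between the y axis of long_master and the y axis of long_box, either way round below 0.17 rad and linear speed of each of round_master, square_master, long_master below 0.02 m/s); the robot touches nothing.
It fails at once if a master is tipped over (angle between any of round_master, square_master, long_master's own z axis and vertical above 0.7 rad).
It fails at once if the wax tin or the clay slab is shifted by more than 30 mm (distance of any of wax_tin, clay_slab from where it was at the start of the episode above 0.03 m).
It also fails if it takes over 120 s, if anything falls off the work surface, if the arm or the gripper's body presses on something with over 40 N, if the wrist force passes 120 N, or if a joint passes its speed limit or range.

## Working session

There is one attempt and no reset: what is moved stays moved. The work goes in short steps, Python scripts to look and compute and a tool call to move; the robot and the scene stay as the last step left them, time stands still between calls to the robot, and variables do not carry over. Pictures are saved under pics/ and viewed, and the job is handed in when it is done.

Besides the shell and the picture viewer there is one more tool, called after "Call:" as name(argument=value, ...) on one line, values as JSON. arm_command: Moves the arm, as the interface text tells. Its arguments: {"type":"object","properties":{"steps":{"type":"string"},"fingers":{"type":"number"},"newtons":{"type":"number"}},"required":["steps"]}

```bash
mkdir -p pics; python3 - <<'E'
from workcell import *
import cv2
for n in("scene","top"):
    im=read_camera(n); cv2.imwrite(f"pics/{n}0.png",im[:,:,::-1])
    c=camera_info(n); print(n,c)
print(get_state(),pinch_z if not callable(pinch_z) else pinch_z())
E
```

```text
scene {'mtx': array([[455.70931889,   0.        , 320.85021329],
       [  0.        , 455.70931889, 202.12208501],
       [  0.        ,   0.        ,   1.        ]]), 'R': array([[ 0.55764971, -0.83007305,  0.00235378],
       [-0.3967704 , -0.26904209, -0.87760447],
       [ 0.72910908,  0.48846197, -0.47937965]]), 't': array([-0.31874368,  0.29615619,  1.03457657])}
top {'mtx': array([[449.33818487,   0.        , 320.43455036],
       [  0.        , 449.33818487, 195.09664291],
       [  0.        ,   0.        ,   1.        ]]), 'R': array([[ 0.01282458, -0.99989127, -0.0072791 ],
       [-0.9986451 , -0.01244075, -0.05052908],
       [ 0.05043302,  0.00791725, -0.99869606]]), 't': array([0.01740182, 0.58334491, 1.24169451])}
{'clock': 0.1, 'joint_pos': array([1.08241721e+00, 3.13914662e-01, 4.51274625e-02, 1.30360624e+00,
       1.11696572e-05, 1.43121501e+00]), 'qvel': array([ 0.00022423, -0.00229753,  0.0032805 , -0.00035855, -0.00093815,
       -0.00136525]), 'tau': array([ 3.43081447e-03, -4.81724453e+01,  2.99243313e+01,  1.27666356e-02,
       -1.10922244e-04,  2.30125875e-05]), 'tcp_pos': array([0.19630396, 0.53998497, 0.23051836]), 'orientation': array([ 3.57689668e-04,  8.19074904e-01,  5.73686033e-01, -7.13992200e-04]), 'wrist_force': array([ 0.44782316, -0.20564411, -0.29686113]), 'ft_torque': array([-0.03641566, -0.03023879,  0.01841066]), 'finger_gap': 0.08531999974511562} 0.0187
```

View pics/scene0.png

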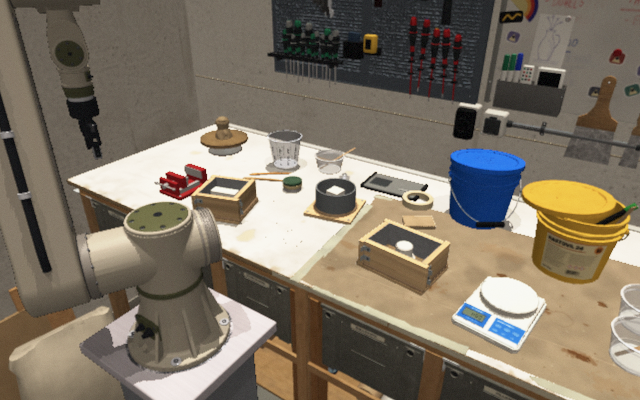

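View pics/top0.png

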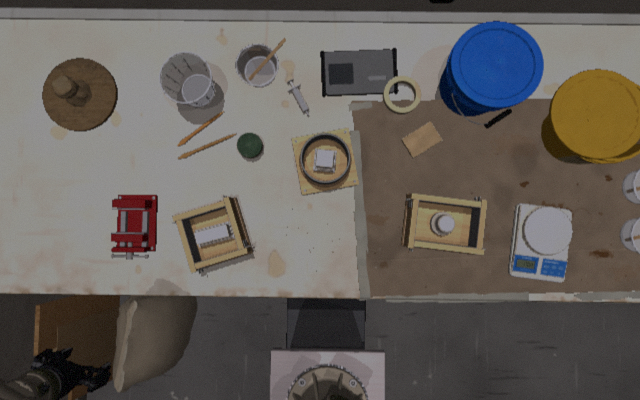

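```bash
cat > h.py <<'E'
from workcell import *
import numpy as np, cv2
def bp(cam,uv,z):
    c=camera_info(cam); K,R,t=c["mtx"],c["R"],c["t"]
    uv=np.atleast_2d(np.float64(uv)); d=np.c_[uv,np.ones(len(uv))]@np.linalg.inv(K).T@R
    C=-R.T@t; s=(z-C[2])/d[:,2]; return (C+s[:,None]*d)[:,:2]
def pr(cam,X):
    c=camera_info(cam); X=np.atleast_2d(X)@c["R"].T+c["t"]; p=X@c["mtx"].T; return p[:,:2]/p[:,2:]
E
python3 - <<'E'
from h import *
im=read_camera("top"); out=im.copy()
for n in "round_master square_master long_master round_box square_box long_box wax_tin clay_slab".split():
    r=trace("top",n); 
    for q in r[:2]:
        m=q["mask"]; v,u=np.nonzero(m); z=0.084 if "box" in n else .072
        print(n,round(q["score"],2),q["box"],m.sum(),bp("top",[[u.mean(),v.mean()]],z).round(4), cv2.minAreaRect(np.c_[u,v].astype(np.float32)))
    np.save(f"m_{n}.npy",r[0]["mask"]) if r else 0
b=cv2.resize(im[110:290,160:500],None,fx=6,fy=6,interpolation=cv2.INTER_CUBIC)
g=lambda a:np.clip(a.astype(float)*1.5,0,255).astype(np.uint8)
def crop(x,y,w,h):return g(cv2.resize(im[y:y+h,x:x+w],(w*8,h*8),interpolation=cv2.INTER_CUBIC))
cv2.imwrite("pics/a.png",crop(170,190,90,75)[:,:,::-1]);cv2.imwrite("pics/b.png",crop(285,125,80,72)[:,:,::-1]);cv2.imwrite("pics/c.png",crop(397,187,96,72)[:,:,::-1])
E
```

```text
round_master 0.6 [428.4, 210.3, 25.7, 26.0] 484 [[ 0.5083 -0.2993]] ((442.0, 223.5), (23.0, 24.0), 90.0)
square_master 0.58 [312.5, 146.9, 24.8, 24.0] 477 [[0.6735 0.0152]] ((324.44061279296875, 160.5940704345703), (21.691810607910156, 22.388336181640625), 5.710593223571777)
long_master 0.59 [194.7, 224.0, 39.3, 21.7] 615 [[0.4713 0.3078]] ((213.52694702148438, 234.76539611816406), (17.365745544433594, 36.57331466674805), 74.74488067626953)
round_box 0.86 [290.9, 125.5, 64.3, 69.4] 2807 [[0.6684 0.0135]] ((324.9493713378906, 161.33663940429688), (57.97614669799805, 57.93838119506836), 79.11447143554688)
square_box 0.98 [173.8, 198.1, 78.4, 72.9] 3119 [[0.4732 0.3072]] ((212.9500274658203, 233.3500213623047), (61.98063278198242, 66.09159851074219), 71.56504821777344)
long_box 0.76 [404.0, 190.7, 86.8, 62.6] 4120 [[ 0.5077 -0.3014]] ((443.8363342285156, 223.4557647705078), (84.08001708984375, 57.6054573059082), 3.814074993133545)
wax_tin 0.78 [236.3, 132.7, 25.9, 28.6] 490 [[0.7094 0.2165]] ((249.50003051757812, 146.00001525878906), (24.748737335205078, 23.33452033996582), 45.0)
clay_slab 0.59 [400.8, 122.0, 39.2, 35.8] 802 [[ 0.7319 -0.2442]] ((421.2224426269531, 139.86404418945312), (22.84899139404297, 35.60081481933594), 58.570438385009766)
clay_slab 0.51 [292.8, 126.3, 63.9, 67.4] 2965 [[0.6705 0.0132]] ((325.0384826660156, 161.6923065185547), (59.42318344116211, 59.81541442871094), 78.69007110595703)
```

View pics/a.png

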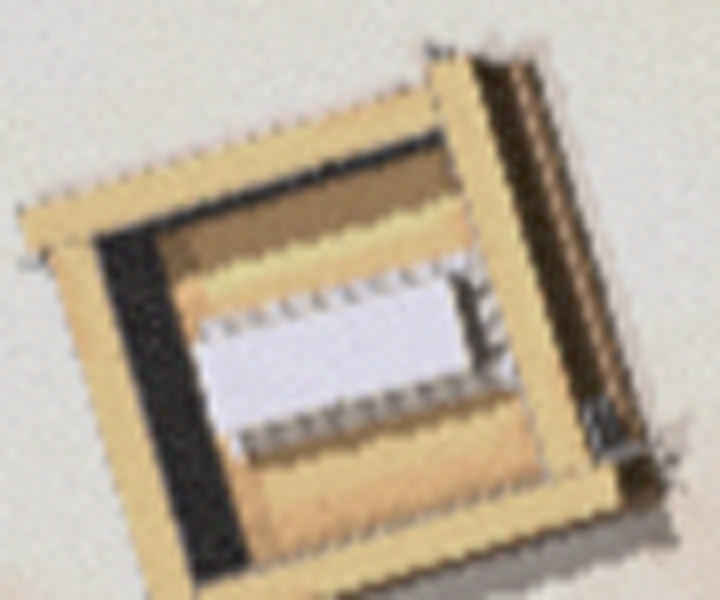

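View pics/b.png

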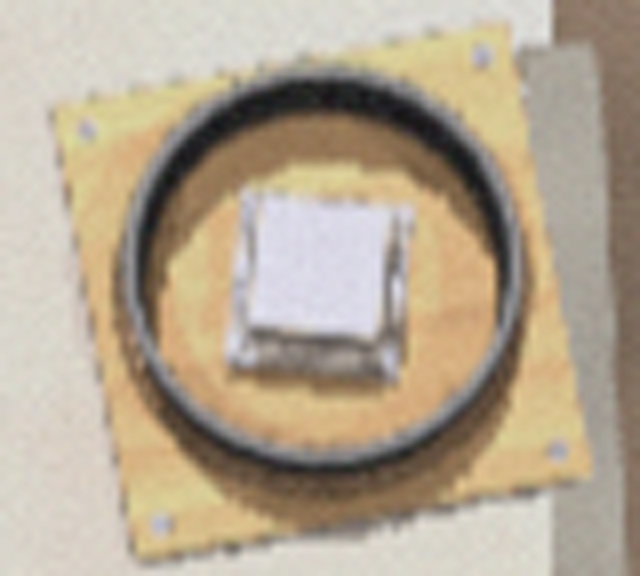

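View pics/c.png

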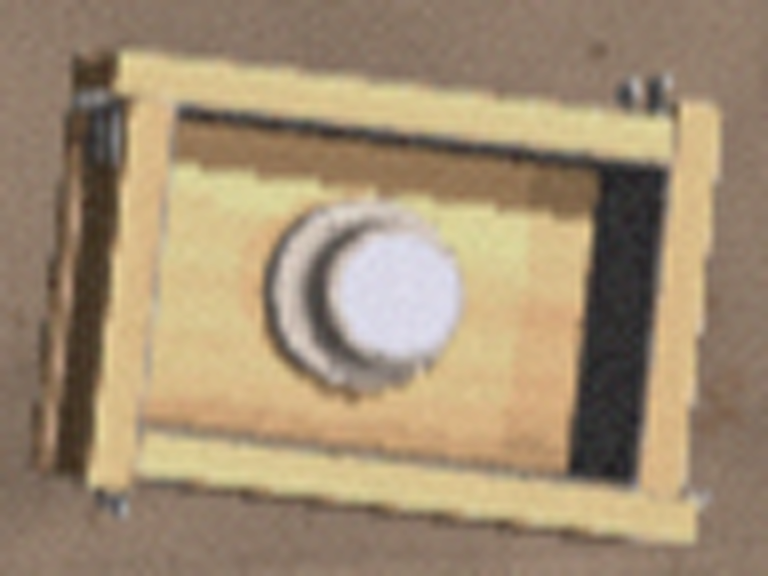

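```bash
python3 - <<'E'
from h import *
def P(o,pts): return [(o[0]+(x+.5)/8-.5,o[1]+(y+.5)/8-.5) for x,y in pts]
def rect(n,o,pts,z):
    w=bp("top",P(o,pts),z); e=[w[(i+1)%4]-w[i] for i in range(4)]
    print(n,w.mean(0).round(4),"len",[round(float(np.hypot(*a))*1000) for a in e],"ang",[round(float(np.degrees(np.arctan2(a[1],a[0])))%180,1) for a in e])
rect("sqbox",(170,190),[(98,238),(440,132),(542,478),(193,582)],.084)
rect("longbox",(397,187),[(176,105),(670,163),(636,487),(139,430)],.084)
rect("rboard",(285,125),[(50,105),(510,25),(592,480),(140,562)],.012)
print("rrim",bp("top",P((285,125),[(321.5,267.5)]),.084))
im=read_camera("top")
for n,o,w,h in (("long",(190,215),45,35),("square",(308,145),34,30),("round",(428,208),30,30)):
    s=8
    a=cv2.resize(im[o[1]:o[1]+h,o[0]:o[0]+w],None,fx=s,fy=s,interpolation=cv2.INTER_CUBIC).astype(int)
    m=((a.min(2)>128)).astype(np.uint8)
    m=cv2.morphologyEx(m,cv2.MORPH_OPEN,np.ones((25,25)))
    c=max(cv2.findContours(m,0,2)[0],key=cv2.contourArea)[:,0]
    w_=bp("top",P(o,c),.072)*1000
    r=cv2.minAreaRect(w_.astype(np.float32)); M=cv2.moments(w_.astype(np.float32)); print(n,r,M["m10"]/M["m00"],M["m01"]/M["m00"], [int(q) for q in a.reshape(-1,3).max(0)])
    b=np.clip(a*1.4,0,255).astype(np.uint8).copy(); cv2.drawContours(b,[c[:,None]],-1,(255,0,0)); cv2.imwrite(f"pics/t_{n}.png",b[:,:,::-1])
import glob
ims=[cv2.imread(f"pics/t_{n}.png") for n in("long","square","round")]
H=max(i.shape[0] for i in ims)
o=np.hstack([cv2.copyMakeBorder(i,0,H-i.shape[0],0,0,0) for i in ims]); o=cv2.resize(o,(800,int(o.shape[0]*800/o.shape[1]))); cv2.imwrite("pics/t1.png",o)
E
```

```text
sqbox [0.4728 0.3157] len [118, 119, 119, 118] ang [108.0, 17.8, 107.3, 17.1]
longbox [ 0.5089 -0.3099] len [163, 107, 163, 108] ang [84.0, 173.7, 84.2, 173.6]
rboard [0.6792 0.0134] len [165, 163, 161, 165] ang [100.6, 10.7, 101.0, 12.0]
rrim [[0.67826447 0.0140412 ]]
long ((473.5541687011719, 314.6147766113281), (32.741214752197266, 87.01262664794922), 15.662107467651367) 473.24556476589163 314.3640943972325 [156, 154, 163]
square ((680.8798217773438, 15.203478813171387), (44.39246368408203, 43.967166900634766), 84.85175323486328) 680.8533207631209 15.120520048168057 [151, 150, 159]
round ((509.6986083984375, -311.00323486328125), (39.089942932128906, 39.53664016723633), 0.7330585718154907) 509.7857714311569 -311.1577523736243 [150, 148, 158]
```

View pics/t1.png

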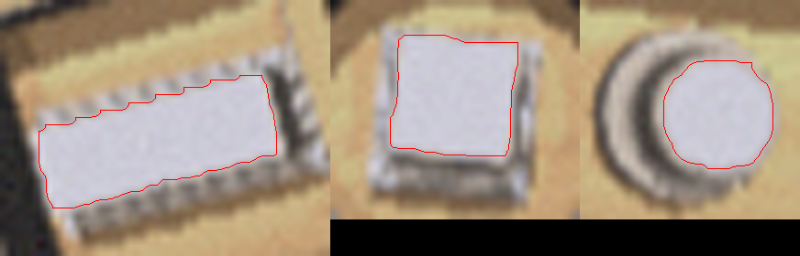

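Call:
arm_command(steps="284 -340 0 0;284 -340 0 0;284 -340 0 0;284 -340 0 0;284 -340 0 0;284 -340 0 0;284 -340 0 0;314 -851 -70 0.24;314 -851 -70 0.24;314 -851 -70 0.24;314 -851 -70 0.24;314 -851 -70 0.24;314 -851 -70 0.24;314 -851 -70 0.24;314 -851 -70 0.24;314 -851 -70 0.24;314 -851 -70 0.24;314 -851 -70 0.24;314 -851 -70 0.24;314 -851 -70 0.24", fingers=0.5, newtons=60)

```text
clock: 3.1
tcp_pos: [0.5109, -0.3093, 0.1619]
orientation: [0.0, 0.744, 0.668, 0.0]
wrist_force: [-0.1, 0.4, -0.2]
finger_gap: 0.0638
```

Call:
arm_command(steps="-1 -2 -30 0;-1 -2 -60 0;-1 -2 -90 0;-1 -2 -110 0;-1 -2 -124 0;-1 -2 -124 0;-1 -2 -124 0;-1 -2 -124 0")

```text
clock: 4.1
tcp_pos: [0.5106, -0.3118, 0.039]
orientation: [0.001, 0.744, 0.668, 0.0]
wrist_force: [0.2, -0.1, -0.6]
finger_gap: 0.064
```

```bash
python3 - <<'E'
from h import *
im=read_camera("scene"); cv2.imwrite("pics/s2.png",cv2.resize(im[130:310,320:480],None,fx=3.3,fy=3.3,interpolation=2)[:,:,::-1])
E
```

```text
(no output)
```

View pics/s2.png

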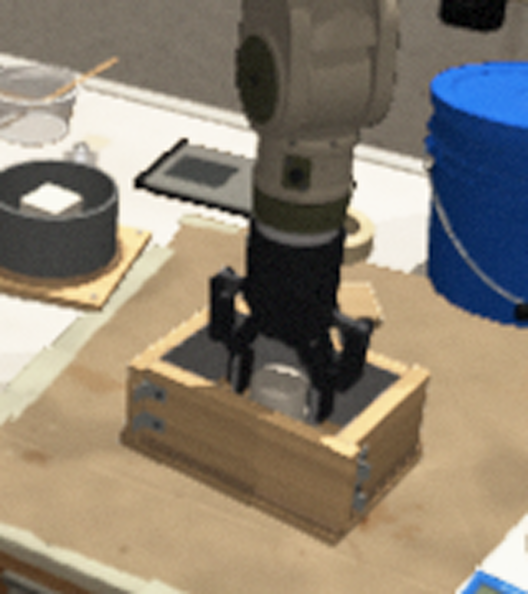

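The fingers straddle the drum inside the long box. Close.

Call:
arm_command(steps="0 0 0 0;0 0 0 0;0 0 0 0;0 0 0 0;0 0 0 0;0 0 0 0;0 0 20 0;0 0 20 0", fingers=-1, newtons=50)

```text
clock: 5.15
tcp_pos: [0.5112, -0.3125, 0.0597]
orientation: [0.002, 0.744, 0.668, 0.0]
wrist_force: [-1.0, -0.8, -2.8]
finger_gap: 0.0447
```

Call:
arm_command(steps="0 0 30 0;0 0 60 0;0 0 90 0;0 0 90 0;-10 40 90 0;-20 80 90 0;-28 120 90 0;-36 160 90 0;-45 200 90 0;-55 250 90 0;-66 290 90 0;-66 312 90 0;-66 312 90 0;-66 312 60 0;-66 312 30 0;-66 312 10 0;-66 312 -10 0;-66 312 -25 0;-66 312 -25 0")

```text
clock: 7.52
tcp_pos: [0.4435, -0.0011, 0.0328]
orientation: [0.001, 0.744, 0.668, -0.001]
wrist_force: [-0.5, -0.2, -2.7]
finger_gap: 0.0447
```

```bash
python3 - <<'E'
from h import *
im=read_camera("scene"); cv2.imwrite("pics/s3.png",cv2.resize(im[130:310,210:370],None,fx=3.3,fy=3.3,interpolation=2)[:,:,::-1])
E
```

```text
(no output)
```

View pics/s3.png

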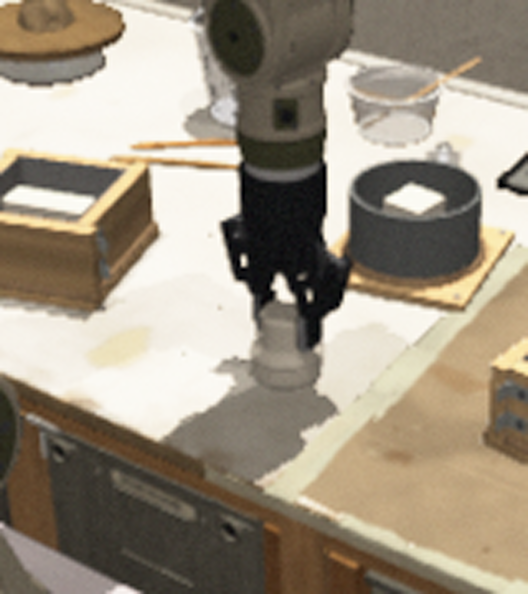

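Call:
arm_command(steps="0 0 -3 0;0 0 -5 0;0 0 -6 0;0 0 -6 0")

```text
clock: 8.07
tcp_pos: [0.4445, -0.0011, 0.0279]
orientation: [0.002, 0.744, 0.668, -0.0]
wrist_force: [0.4, -0.2, -1.8]
finger_gap: 0.0448
```

Call:
arm_command(steps="0 0 0 0;0 0 0 0;0 0 0 0;0 0 40 0;0 0 80 0;0 0 125 0;0 0 130 -0.1;0 40 130 -0.2;5 90 130 -0.3;10 150 130 -0.45;15 200 130 -0.6;20 250 130 -0.75;25 300 130 -0.9;28 316 130 -1.05;28 316 130 -1.19;28 316 130 -1.19;28 316 130 -1.19", fingers=0.5)

```text
clock: 10.2
tcp_pos: [0.4724, 0.3147, 0.1579]
orientation: [0.001, 0.991, 0.137, -0.001]
wrist_force: [0.1, -0.6, 0.1]
finger_gap: 0.0641
```

```bash
python3 - <<'E'
from h import *
im=read_camera("scene"); cv2.imwrite("pics/s4.png",cv2.resize(im[130:310,170:370],None,fx=3.3,fy=3.3,interpolation=2)[:,:,::-1])
E
```

```text
(no output)
```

View pics/s4.png

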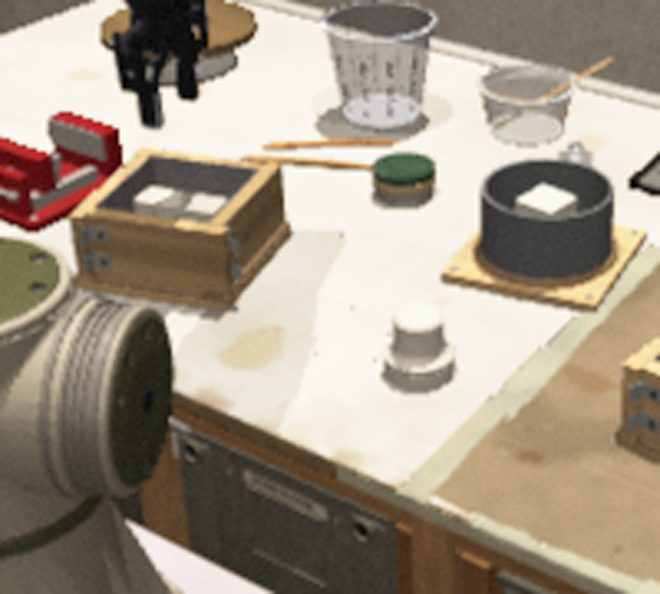

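Call:
arm_command(steps="0 0 -30 0;0 0 -60 0;0 0 -90 0;0 0 -110 0;0 0 -118 0;0 0 -118 0;0 0 -118 0", fingers=0.4)

```text
clock: 11.12
tcp_pos: [0.4733, 0.3149, 0.041]
orientation: [0.001, 0.991, 0.137, -0.0]
wrist_force: [-0.1, -0.2, 0.1]
finger_gap: 0.0599
```

Call:
arm_command(steps="0 0 0 0;0 0 0 0;0 0 0 0;0 0 0 0;0 0 0 0;0 0 0 0;0 0 20 0;0 0 20 0;0 0 20 0", fingers=-1, newtons=60)

```text
clock: 12.25
tcp_pos: [0.4728, 0.3147, 0.0602]
orientation: [0.001, 0.991, 0.137, -0.001]
wrist_force: [0.0, -0.4, -5.3]
finger_gap: 0.033
```

Call:
arm_command(steps="0 0 40 0;0 0 80 0;0 0 95 0;0 0 95 0;0 -40 95 -0.03;0 -90 95 -0.06;5 -140 95 -0.1;10 -190 95 -0.14;15 -240 95 -0.18;20 -290 95 -0.22;25 -340 95 -0.26;30 -390 95 -0.3;33 -440 95 -0.34;35 -490 95 -0.38;37 -540 95 -0.38;37 -590 95 -0.38;37 -625 95 -0.38;37 -625 95 -0.38;37 -625 95 -0.38;37 -625 95 -0.38")

```text
clock: 14.75
tcp_pos: [0.5095, -0.3088, 0.1543]
orientation: [0.0, 0.999, -0.052, -0.002]
wrist_force: [0.8, -0.8, -2.6]
finger_gap: 0.0335
```

```bash
python3 - <<'E'
from h import *
im=read_camera("scene"); cv2.imwrite("pics/s5.png",cv2.resize(im[110:310,320:480],None,fx=3,fy=3,interpolation=2)[:,:,::-1])
im=read_camera("top"); cv2.imwrite("pics/s6.png",cv2.resize(im[170:270,387:500],None,fx=5,fy=5,interpolation=2)[:,:,::-1])
E
```

```text
(no output)
```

View pics/s5.png

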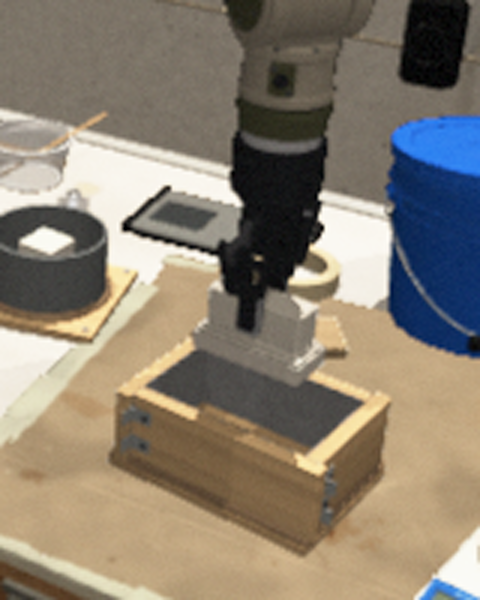

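View pics/s6.png

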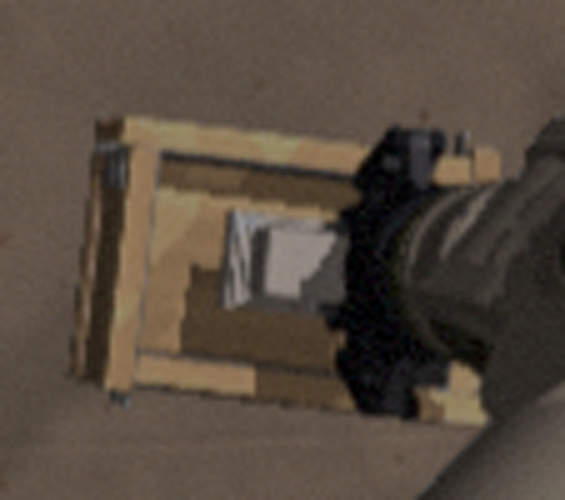

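Call:
arm_command(steps="0 -2 -25 0;0 -2 -50 0;0 -2 -75 0;0 -2 -90 0;0 -2 -94 0;0 -2 -94 0;0 -2 -94 0")

```text
clock: 15.72
tcp_pos: [0.5106, -0.3116, 0.0621]
orientation: [0.001, 0.999, -0.052, -0.0]
wrist_force: [-0.4, -0.1, -3.6]
finger_gap: 0.0335
```

Call:
arm_command(steps="0 0 -5 0;0 0 -10 0;0 0 -15 0;0 0 -18 0;0 0 -20 0;0 0 -20 0")

```text
clock: 16.48
tcp_pos: [0.5106, -0.3116, 0.0422]
orientation: [0.001, 0.999, -0.052, -0.0]
wrist_force: [-0.7, 0.3, -2.1]
finger_gap: 0.0332
```

Call:
arm_command(steps="0 0 -1 0;0 0 -1 0;0 0 -1 0;0 0 -1 0;0 0 40 0;0 0 80 0;0 0 120 0;0 0 125 0;20 40 125 0;45 85 125 0;68 130 125 0;90 175 125 0.015;115 220 125 0.015;138 265 125 0.015;160 305 125 0.015;169 326 125 0.015;169 326 125 0.015;169 326 125 0.015;169 326 125 0.015", fingers=0.4)

```text
clock: 18.85
tcp_pos: [0.6791, 0.0128, 0.1673]
orientation: [0.001, 0.999, -0.046, -0.0]
wrist_force: [0.2, -0.1, -0.7]
finger_gap: 0.0598
```

```bash
python3 - <<'E'
from h import *
im=read_camera("scene"); cv2.imwrite("pics/s7.png",cv2.resize(im[110:310,260:480],None,fx=3,fy=3,interpolation=2)[:,:,::-1])
im=read_camera("top"); cv2.imwrite("pics/s8.png",cv2.resize(im[170:270,387:500],None,fx=5,fy=5,interpolation=2)[:,:,::-1])
o=(423,205);w,h=40,36;s=8
a=cv2.resize(im[o[1]:o[1]+h,o[0]:o[0]+w],None,fx=s,fy=s,interpolation=2).astype(int)
m=cv2.morphologyEx((a.min(2)>128).astype(np.uint8),cv2.MORPH_OPEN,np.ones((25,25)))
c=max(cv2.findContours(m,0,2)[0],key=cv2.contourArea)[:,0]
print(cv2.minAreaRect((bp("top",np.array(o)+(c+.5)/8-.5,.072)*1000).astype(np.float32)))
E
```

```text
((511.2981872558594, -311.7000427246094), (87.15752410888672, 32.381587982177734), 84.12376403808594)
```

View pics/s7.png

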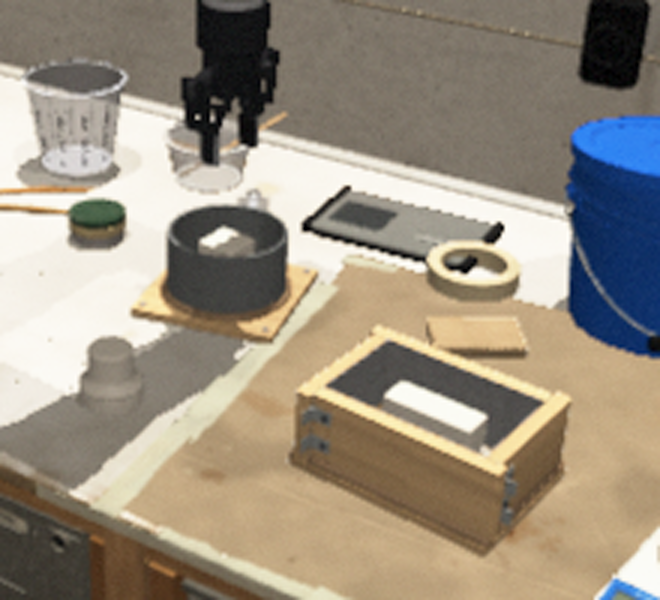

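View pics/s8.png

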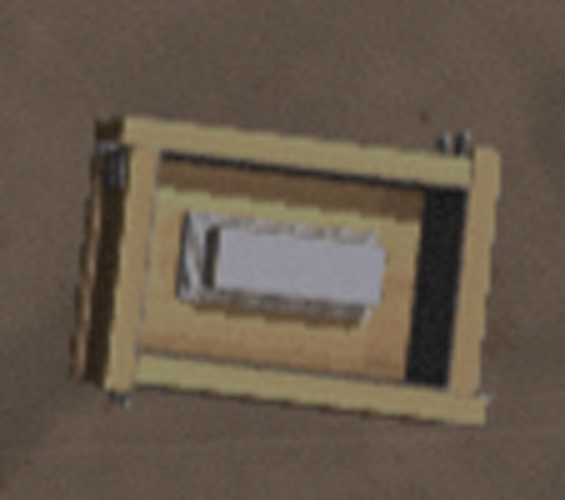

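Call:
arm_command(steps="1 2 -35 0;1 2 -70 0;1 2 -100 0;1 2 -120 0;1 2 -126 0;1 2 -126 0;1 2 -126 0", fingers=0.5)

```text
clock: 19.82
tcp_pos: [0.6813, 0.0148, 0.0429]
orientation: [0.001, 0.999, -0.046, 0.001]
wrist_force: [0.5, -0.4, -0.4]
finger_gap: 0.0643
```

Call:
arm_command(steps="0 0 0 0;0 0 0 0;0 0 0 0;0 0 0 0;0 0 0 0;0 0 0 0;0 0 20 0;0 0 20 0;0 0 20 0", fingers=-1, newtons=60)

```text
clock: 20.95
tcp_pos: [0.6808, 0.0148, 0.062]
orientation: [0.001, 0.999, -0.046, 0.0]
wrist_force: [-0.8, -0.7, -2.6]
finger_gap: 0.0449
```

Call:
arm_command(steps="0 0 40 0;0 0 80 0;0 0 95 0;0 0 95 0;-28 40 95 0.05;-55 80 95 0.1;-83 120 95 0.15;-110 160 95 0.2;-138 200 95 0.25;-166 240 95 0.3;-190 275 95 0.35;-208 300 95 0.396;-208 300 95 0.396;-208 300 95 0.396;-208 300 95 0.396;-208 300 95 0.396")

```text
clock: 22.95
tcp_pos: [0.4733, 0.314, 0.1567]
orientation: [0.001, 0.989, 0.151, 0.0]
wrist_force: [-0.2, -0.2, -3.4]
finger_gap: 0.0452
```

```bash
python3 - <<'E'
from h import *
im=read_camera("scene"); cv2.imwrite("pics/s9.png",cv2.resize(im[80:280,150:370],None,fx=3,fy=3,interpolation=2)[:,:,::-1])
E
```

```text
(no output)
```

View pics/s9.png

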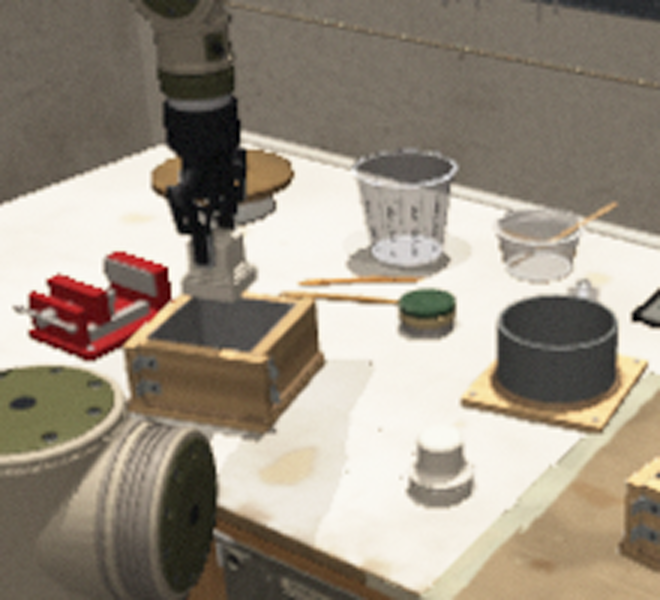

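Upright and aligned over the square box. Lower to 0.064, then onto the dowel.

Call:
arm_command(steps="0 1 -25 0;0 1 -50 0;0 1 -75 0;0 1 -88 0;0 1 -92 0;0 1 -92 0;0 1 -92 0")

```text
clock: 23.88
tcp_pos: [0.474, 0.3155, 0.0658]
orientation: [0.001, 0.989, 0.151, 0.001]
wrist_force: [0.3, -0.7, -2.4]
finger_gap: 0.045
```

Call:
arm_command(steps="0 0 -5 0;0 0 -10 0;0 0 -15 0;0 0 -19 0;0 0 -22 0;0 0 -22 0")

```text
clock: 24.62
tcp_pos: [0.4738, 0.3154, 0.0443]
orientation: [0.001, 0.989, 0.151, 0.001]
wrist_force: [-2.2, -1.8, 3.9]
finger_gap: 0.0448
```

Call:
arm_command(steps="0 0 -1 0;0 0 -1 0;0 0 -1 0;0 0 -1 0;0 0 40 0;0 0 80 0;0 0 115 0;0 0 120 0;0 -40 120 0;-5 -85 120 0;-10 -130 120 0;-10 -130 120 0;-10 -130 120 0", fingers=0.5)

```text
clock: 26.25
tcp_pos: [0.4637, 0.1854, 0.1637]
orientation: [0.001, 0.989, 0.151, 0.001]
wrist_force: [-0.7, 0.7, -0.1]
finger_gap: 0.064
```

```bash
python3 - <<'E'
from h import *
im=read_camera("top"); cv2.imwrite("pics/s10.png",cv2.resize(im[180:280,165:345],None,fx=4.4,fy=4.4,interpolation=2)[:,:,::-1])
def f(o,w,h,z):
    a=cv2.resize(im[o[1]:o[1]+h,o[0]:o[0]+w],None,fx=8,fy=8,interpolation=2).astype(int)
    m=cv2.morphologyEx((a.min(2)>128).astype(np.uint8),cv2.MORPH_OPEN,np.ones((25,25)))
    c=max(cv2.findContours(m,0,2)[0],key=cv2.contourArea)[:,0]
    print(cv2.minAreaRect((bp("top",np.array(o)+(c+.5)/8-.5,z)*1000).astype(np.float32)))
f((196,218),36,34,.072)
for q in trace("top","round_master")[:2]:
    v,u=np.nonzero(q["mask"]); print(q["score"],q["box"],bp("top",[[u.mean(),v.mean()]],.03))
im=read_camera("scene"); cv2.imwrite("pics/s11.png",cv2.resize(im[80:280,150:370],None,fx=3,fy=3,interpolation=2)[:,:,::-1])
E
```

```text
Traceback (most recent call last):
ValueError: max() iterable argument is empty
```

View pics/s10.png

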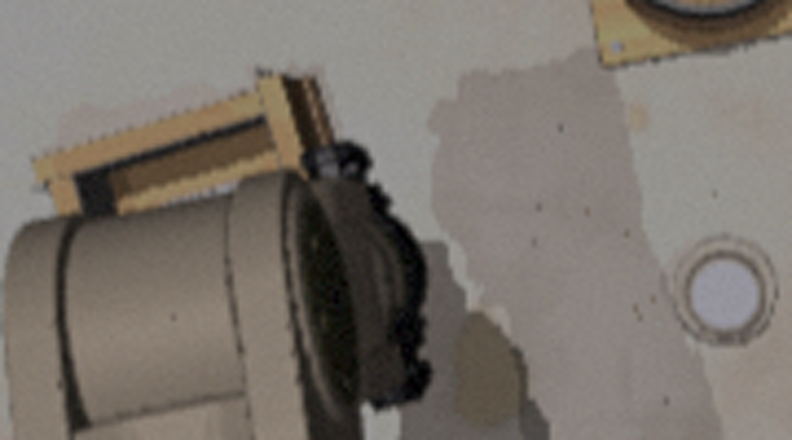

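Call:
arm_command(steps="-5 -45 0 0;-10 -90 0 0;-15 -135 0 0;-19 -175 0 0;-19 -186 0 0;-19 -186 0 0;-19 -186 0 0")

```text
clock: 27.18
tcp_pos: [0.445, 0.001, 0.1637]
orientation: [0.001, 0.988, 0.152, 0.001]
wrist_force: [0.5, 0.4, -0.2]
finger_gap: 0.064
```

```bash
python3 - <<'E'
from h import *
print(bp("top",[[329.4,246.2]],.060))
im=read_camera("top"); cv2.imwrite("pics/s12.png",cv2.resize(im[190:265,170:260],None,fx=6,fy=6,interpolation=2)[:,:,::-1])
def f(o,w,h,z):
    a=cv2.resize(im[o[1]:o[1]+h,o[0]:o[0]+w],None,fx=8,fy=8,interpolation=2).astype(int)
    m=cv2.morphologyEx((a.min(2)>128).astype(np.uint8),cv2.MORPH_OPEN,np.ones((25,25)))
    c=max(cv2.findContours(m,0,2)[0],key=cv2.contourArea)[:,0]
    print(cv2.minAreaRect((bp("top",np.array(o)+(c+.5)/8-.5,z)*1000).astype(np.float32)))
try: f((196,218),36,34,.072)
except Exception as e: print(e)
E
```

```text
[[ 0.44398303 -0.00136713]]
((474.95745849609375, 315.701904296875), (44.89140701293945, 43.2785530090332), 17.226381301879883)
```

View pics/s12.png

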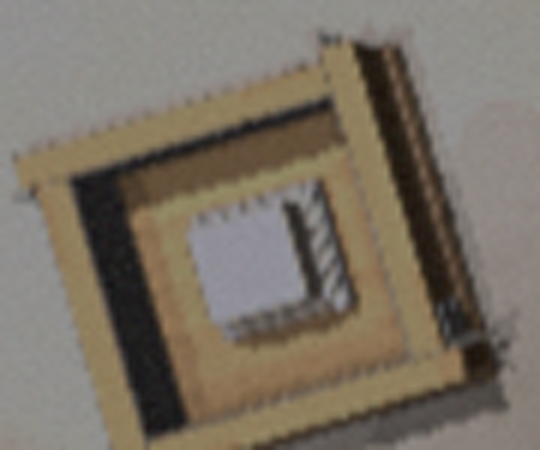

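Call:
arm_command(steps="-1 -2 -35 0;-1 -2 -70 0;-1 -2 -100 0;-1 -2 -125 0;-1 -2 -137 0;-1 -2 -137 0;-1 -2 -137 0")

```text
clock: 28.1
tcp_pos: [0.4448, -0.0008, 0.0275]
orientation: [0.001, 0.988, 0.153, 0.002]
wrist_force: [-1.0, -0.7, -0.6]
finger_gap: 0.0641
```

Call:
arm_command(steps="0 0 0 0;0 0 0 0;0 0 0 0;0 0 0 0;0 0 0 0;0 0 0 0;0 0 20 0;0 0 20 0;0 0 20 0", fingers=-1, newtons=50)

```text
clock: 29.22
tcp_pos: [0.4447, -0.0009, 0.0473]
orientation: [0.001, 0.988, 0.152, 0.002]
wrist_force: [-0.9, 0.1, -1.9]
finger_gap: 0.0447
```

Call:
arm_command(steps="0 0 40 0;0 0 80 0;0 0 108 0;0 0 108 0;40 3 108 0;85 6 108 0;130 9 108 0;175 12 108 0;215 15 108 0;235 16 108 0;235 16 108 0;235 16 108 0;235 16 108 0")

```text
clock: 30.85
tcp_pos: [0.6786, 0.0152, 0.1549]
orientation: [0.001, 0.988, 0.152, 0.001]
wrist_force: [-0.4, 0.4, -2.7]
finger_gap: 0.0445
```

```bash
python3 - <<'E'
from h import *
im=read_camera("scene"); cv2.imwrite("pics/s13.png",cv2.resize(im[80:280,200:420],None,fx=3,fy=3,interpolation=2)[:,:,::-1])
E
```

```text
(no output)
```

View pics/s13.png

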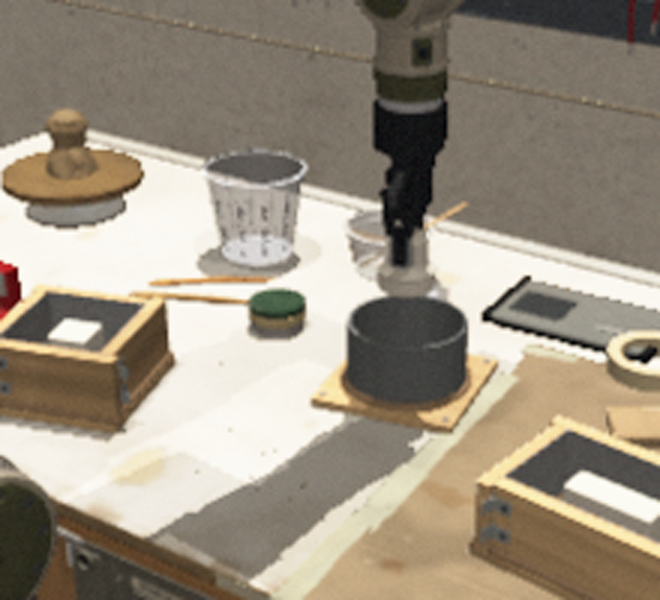

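Round master is upright over the pipe. Lower to 0.061, then onto the dowel (seated at about 0.040).

Call:
arm_command(steps="1 -1 -25 0;1 -1 -50 0;1 -1 -75 0;1 -1 -90 0;1 -1 -94 0;1 -1 -94 0;1 -1 -94 0")

```text
clock: 31.78
tcp_pos: [0.6807, 0.014, 0.0625]
orientation: [0.001, 0.988, 0.152, 0.003]
wrist_force: [0.6, 0.6, -3.1]
finger_gap: 0.0447
```

Call:
arm_command(steps="0 0 -5 0;0 0 -10 0;0 0 -15 0;0 0 -19 0;0 0 -22 0;0 0 -22 0")

```text
clock: 32.52
tcp_pos: [0.6805, 0.0141, 0.041]
orientation: [0.001, 0.988, 0.152, 0.002]
wrist_force: [-2.6, 1.2, 2.0]
finger_gap: 0.0446
```

Seated. Release and retreat to the free area.

Call:
arm_command(steps="0 0 0 0;0 0 0 0;0 0 0 0;0 0 0 0;0 0 40 0;0 0 80 0;0 0 120 0;0 0 150 0;-40 0 170 0;-90 0 180 0;-140 0 190 0;-190 0 200 0;-230 0 200 0;-230 0 200 0;-230 0 200 0", fingers=0.5)

```text
clock: 34.4
tcp_pos: [0.4513, 0.014, 0.2415]
orientation: [0.001, 0.988, 0.152, 0.003]
wrist_force: [0.8, -0.6, 0.0]
finger_gap: 0.064
```

```bash
python3 - <<'E'
from h import *
im=read_camera("top"); cv2.imwrite("pics/s14.png",cv2.resize(im[110:280,165:500],None,fx=2.3,fy=2.3,interpolation=2)[:,:,::-1])
def f(o,w,h,z):
    a=cv2.resize(im[o[1]:o[1]+h,o[0]:o[0]+w],None,fx=8,fy=8,interpolation=2).astype(int)
    m=cv2.morphologyEx((a.min(2)>128).astype(np.uint8),cv2.MORPH_OPEN,np.ones((25,25)))
    c=max(cv2.findContours(m,0,2)[0],key=cv2.contourArea)[:,0]
    print(cv2.minAreaRect((bp("top",np.array(o)+(c+.5)/8-.5,z)*1000).astype(np.float32)))
for o,w,h in (((196,218),36,34),((308,145),34,30),((423,205),40,36)):
    try: f(o,w,h,.072)
    except Exception as e: print(e)
for n in("wax_tin","clay_slab"):
    q=trace("top",n)[0]; print(n,q["score"],q["box"])
im=read_camera("scene"); cv2.imwrite("pics/s15.png",cv2.resize(im[100:320,160:470],None,fx=2.5,fy=2.5,interpolation=2)[:,:,::-1])
E
```

```text
((474.840576171875, 315.69903564453125), (44.855281829833984, 43.394710540771484), 17.226484298706055)
((682.2420654296875, 14.402259826660156), (42.11247634887695, 38.53447341918945), 0.6856592297554016)
((511.4019470214844, -311.7449951171875), (87.08930206298828, 32.59718704223633), 84.12376403808594)
wax_tin 0.84 [237.0, 136.0, 24.5, 25.9]
clay_slab 0.94 [400.1, 122.8, 43.6, 35.8]
```

View pics/s14.png

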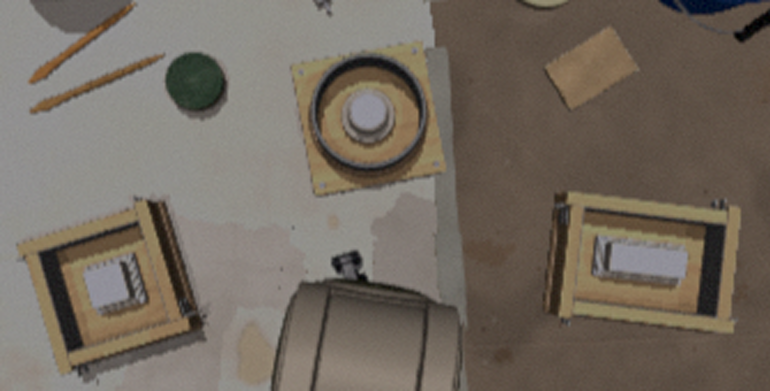

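View pics/s15.png

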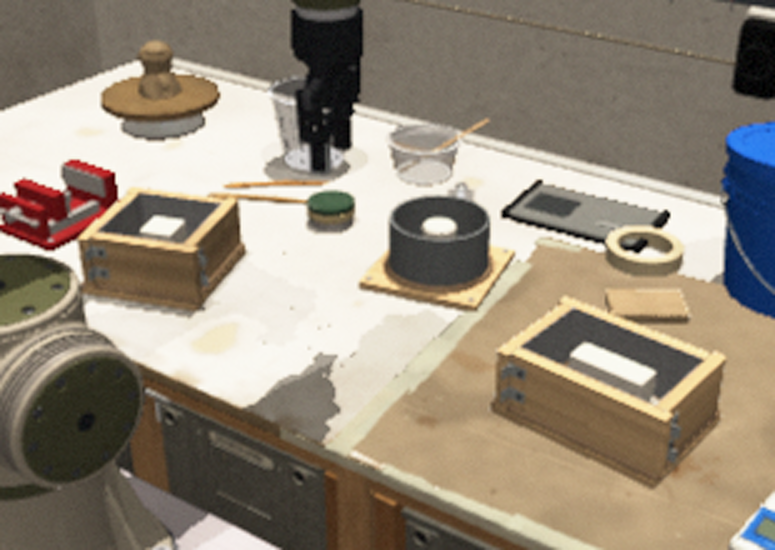

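```bash
python3 -c "
from workcell import *
print(get_state()['wrist_force']);print(hand_in())"
```

```text
[-0.65650655  0.07474994 -0.77016377]
the job is handed in; nothing more can be done
None
```

All three masters now stand in their own boxes, and the job was handed in at about 35 s on the robot clock. I parked the round master on the free bench, moved the long one to the long box and the square one to the square box, then put the round one in the pipe. `hand_in` gave no verdict, so the figures below are my own checks.

Last check from the top camera, after all three were released:

| Master | Offset from box centre | Alignment with walls | Gripper height at release, above the calculated seated height |
|---|---|---|---|
| Square | about 2 mm | within about 0.5° | 1.4 mm |
| Long | about 3 mm | within about 0.5° | 1.2 mm |
| Round | about 3–4 mm | not needed | 1.5 mm |

- **Seating:** all three are therefore well below the dowel tip, which would hold a master 13 mm up. I took these heights just before opening the fingers and did not measure them again afterwards. In the final pictures all three stand upright.
- **Round master's offset:** its outline was slightly distorted in the last image, so this is the least certain number. The gripper released it about 2 mm from the centre I had measured.
- **Other objects:** nothing in the final pictures suggests the wax tin or clay slab moved, and the arm never went near them. The network's outlines for the two differed by a few pixels between the first and last pictures, which I put down to detection noise.
- **Robot:** the gripper ended open and clear of everything, with the wrist force near zero.

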